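# Nip down the first opposite pair of lid knobs on a soil test cell

## Task

The lid of the soil test cell is tightened in star order, a little each pass. Do the first opposite pair: turn the knob beside the brass hose fitting clockwise (seen from above), by a bit less than a quarter turn, until its bar lies along the engraved line beside it, then do the same with the knob straight across the lid. Leave the other two knobs as they are, for later.

Things in the scene. Friction and masses are not known exactly. Their poses are not given: they have to be found in the camera images.
- lid_centre (a point): Centre of the top of the round aluminium lid (148 mm across, 76 mm above the bench) of the soil test cell, fixed to the bench. A tall mixer (right) and a burette (left) stand a little nearer the robot: come in between them, from straight ahead of the base. Four equal black wing knobs stand on the lid, 90 degrees apart, 50 mm from this point. A brass hose fitting sticks 42 mm out of the rim along this point's x axis.
- port_knob_bar (a point): First knob, the one beside the hose fitting: this point is on its axis, half-way up its grip bar, 99 mm above the bench and 13 mm under the bar's top; x along the bar, z up, turning with the knob. The bar is 42 mm long, 12 mm wide (grip across this) and 26 mm tall, on a round boss 25 mm across and 10 mm tall.
- port_knob (a joint): First knob (beside the hose fitting): angle in rad. 0 = bar pointing at the lid's centre; grows clockwise seen from above; 1.571 = bar along the engraved black line beside it (square to the line to the lid's centre), where it is to end. Starts at 0.2 to 0.5, hard stops at 0 and 2.4. Light even friction (0.08 N m), no spring: it stays where it is left, and does not rise or sink.
- across_knob_bar (a point): Centre of the grip bar of the second knob: the one straight across the lid from the first, 100 mm from it; same shape, size and axes as the first (x along the bar, z up, 99 mm above the bench).
- across_knob (a joint): Second knob (straight across): angle in rad. 0 = bar pointing at the lid's centre; grows clockwise seen from above; 1.571 = bar along the engraved black line beside it (square to the line to the lid's centre), where it is to end. Starts at 0.2 to 0.5, hard stops at 0 and 2.4. Light even friction (0.08 N m), no spring: it stays where it is left, and does not rise or sink.
- side_knob_1_end (a point): Bar end, half-way up, of one of the two other knobs, which are to be left as they are; 21 mm from that knob's axis. Same shape as the others; this knob stands a quarter of the ring counter-clockwise (from above) from the first.
- side_knob_2_end (a point): Bar end, half-way up, of the other knob to be left as it is; 21 mm from that knob's axis. This knob stands a quarter of the ring clockwise (from above) from the first.

How it is judged (in metres and radians):
On the way, in this order (a step that is already met when the one before it is completed fails the run):
1. the knob beside the hose fitting is turned until its bar lies along its line, while the knob across is not yet turned (value of joint port_knob between 1.27 and 1.87 rad and value of joint across_knob below 0.75 rad), for 0.2 s.
2. then the knob straight across is turned until its bar lies along its line (value of joint across_knob between 1.27 and 1.87 rad), for 0.2 s.
At the end, for the whole second after the job is handed in: The bars of the knob beside the hose fitting and of the knob straight across both lie along their engraved lines (within 17 degrees: joints 1.27 to 1.87 rad), and the bar ends of the other two knobs are within 10 mm of where they started (all of step 2 and value of joint port_knob between 1.27 and 1.87 rad and not (distance of side_knob_1_end from where it was at the start of the episode above 0.01 m) and not (distance of side_knob_2_end from where it was at the start of the episode above 0.01 m)); the robot touches nothing.
It fails at once if one of the two other knobs is turned (its bar end moves more than 10 mm) (distance of any of side_knob_1_end, side_knob_2_end from where it was at the start of the episode above 0.01 m).
It fails at once if a knob is overtightened, well past its line (beyond 1.95 rad) (value of joint any of port_knob, across_knob above 1.95 rad).
It fails at once if the knob across is turned before the first knob is on its line (value of joint across_knob above 0.75 rad and value of joint port_knob below 1.2 rad).
It also fails if it takes over 45 s, if anything falls off the work surface, if the arm or the gripper's body presses on something with over 40 N, if the wrist force passes 120 N, or if a joint passes its speed limit or range.

## Robot

A 6-joint arm with a two-finger parallel gripper is mounted at the origin on the work surface; the furniture and walls round the work are solid. World frame = base frame: x ahead of the robot, y to its left, z up, the work surface at z = 0. Lengths are in mm, angles in rad, forces in N, time in s.
With the tool pointing down it reaches from about 300 to 775 mm from the base axis. Payload 14.6 kg.
Tool frame: the origin (TCP) lies at the very end of the fingers, on their centre line; the grasp point (between the pads) lies 19 mm behind it (grip_point_offset is the distance from the TCP to the grasp point, in mm); z points along the fingers, y is the line along which they close (so a half turn about z gives the same grasp; the last joint's range is limited). The gripper opens to 94 mm and grips with 3 to 60 N. Pads are 16 mm wide; open, the fingers measure 119 mm over their backs; the gripper's body (75 mm by 177 mm) begins 78 mm behind the grasp point.
Start: joints at [-1.311, 0.3, 1.521, -0, 1.321, -0.067], TCP at [176.551, -520.883, 205.446] pointing down, gripper open.
Joint ranges: [-3.03, 3.03], [-0.79, 2.21], [0.23, 2.52], [-1.04, 4.18], [0, 3.07], [-2.55, 2.55]. Speed limits (rad/s): [2.22, 2.22, 2.57, 3.14, 3.14, 3.14].

## Interface

Orientations are given as [roll, pitch, yaw] about the fixed x, y, z axes, in that order (R = Rz(yaw) Ry(pitch) Rx(roll)).
In Python, from cell import read_state, camera, camera_info, sign_off, grip_point_offset gives the robot as it stands.
- The arm moves only by the shell command python3 -m handwheel 'ROWS' [FORCE]. ROWS is text: rows parted by semicolons, each of 5 numbers parted by spaces: the shift along the world's x, y, z in units of 40 mm (1.0 is 40 mm), then the turn about the world's z in units of 5 degrees (1.0 is 5 degrees), then the closure, from 0 (fully open) to 1 (shut). In form: dx dy dz yaw gripper; .... A call has 1 to 12 rows; each row shifts and turns the commanded pose from where the row before left it; what a row does not reach is not made up. A row lasts 1/12 s, in which the tool goes at most 41.7 mm and 7.16 degrees, less where a joint would pass 70% of its speed; a pose out of reach is approached as far as the arm can. A call is refused whole if a number of a shift passes 1 or a number of a turn 1, either way. A call with a gripper value outside its range is refused whole. The fingers move at their own pace and stop on an object; FORCE is the grip in N (left out, the last holds). Time passes only in rows, so rows that do not move let the fingers close. It gives the time, the measured TCP pose, the force, the opening and the grip force at its end, in the units of the state.
- read_state(): the state, without advancing time (a new reading comes with each control period).
- camera(name): name is "scene" or "side" or "wrist"; returns (picture, depth): 400x640x3 uint8, red, green, blue; 400x640 float32, mm along the optical axis (not along the pixel's ray), 0 where there is no reading.
- camera_info(name): a dict with "intrinsics" (3x3 intrinsics, pixels), "world_from_camera" (4x4, takes a point from camera to world coordinates). Camera axes: x right, y down, z forward; pixel columns grow to the right and rows downward; lengths in mm; the calibration is good to about 2 mm. A picture is of the moment at which its call begins: read the wrist's pose just before it. camera_info takes no time and is no camera call; for the wrist camera it gives the pose at the moment of the call.
- sign_off(): hands the job in; it is judged then, once.
The state is a dict: "clock": time; "joints": joint angles; "qd": joint speeds; "effort": joint torques, N m; "eef_pos": TCP position; "eef_rot": TCP orientation; "wrist_force": force on the tool from outside, world axes, zero at the start; "moment": the same for the moment, N m; "finger_gap": finger opening in mm; "finger_force": force on a finger pad.
Only numpy, scipy, OpenCV 4.12 (cv2) and the standard library are available. Lean on these libraries where they do the work, as an engineer would, in place of code of your own. Each camera call takes 0.05 s, during which the arm holds its last target. There are 200 camera calls.

## Working session

There is one attempt and no reset: what is moved stays moved. The work goes in short steps, Python scripts to look and compute and a shell command to move; the robot and the scene stay as the last step left them, time stands still between calls to the robot, and variables do not carry over. Pictures are saved under pics/ and viewed, at most 10 in all, crops included, and the job is handed in when it is done.

```bash
mkdir -p pics; ls; python3 - <<'E'
from cell import *
import cv2,numpy as np
s=read_state();print(s['eef_pos'],s['eef_rot'],s['finger_gap'],grip_point_offset)
for n in ("scene","side"):
    p,d=camera(n);np.savez(f'pics/{n}0.npz',p=p,d=d);cv2.imwrite(f'pics/{n}0.png',p[:,:,::-1])
    i=camera_info(n);print(n,np.round(i['intrinsics'],1).tolist(),np.round(i['world_from_camera'],3).tolist())
E
```

```text
pics
[ 176.47210032 -520.63318166  204.86813041] [-3.14039053e+00 -5.56161158e-05  3.26784036e-01] 93.82383188377015 18.8
scene [[436.6, 0.0, 315.9], [0.0, 436.6, 198.9], [0.0, 0.0, 1.0]] [[-0.528, -0.633, 0.566, 163.945], [-0.849, 0.383, -0.364, 306.374], [0.014, -0.673, -0.74, 765.809], [0.0, 0.0, 0.0, 1.0]]
side [[373.2, 0.0, 322.8], [0.0, 373.2, 200.0], [0.0, 0.0, 1.0]] [[-0.653, -0.66, 0.372, 327.295], [-0.758, 0.569, -0.319, 280.244], [-0.001, -0.49, -0.872, 869.972], [0.0, 0.0, 0.0, 1.0]]
```

View pics/scene0.png

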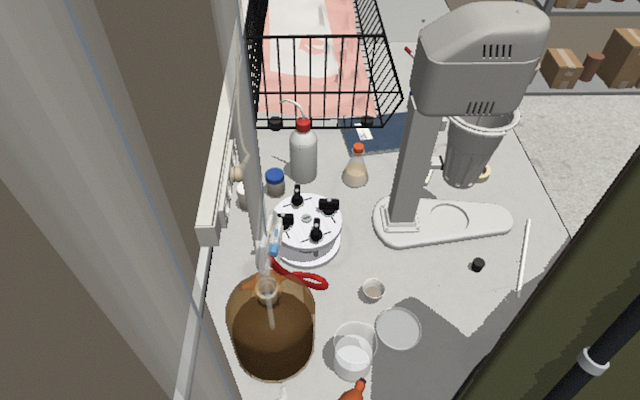

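View pics/side0.png

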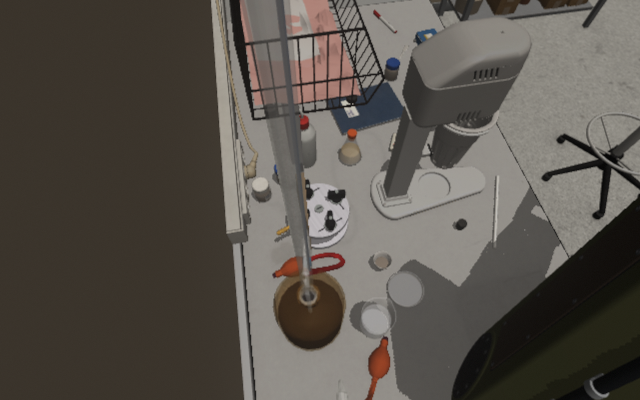

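The lid shows at about (307,222) in the scene view and (325,208) in the side view. Something brass sits near (284,231) in the side view. I'll locate the lid and zoom in.

```bash
cat > h.py <<'E'
from cell import *
import cv2,numpy as np
def ray(n,u,v,z,i=None):
    i=i or camera_info(n);T=i['world_from_camera'];K=i['intrinsics']
    d=T[:3,:3]@np.linalg.solve(K,[u,v,1]);o=T[:3,3]
    return o+d*(z-o[2])/d[2]
def proj(n,P):
    i=camera_info(n);q=np.linalg.inv(i['world_from_camera'])@np.r_[P,1];q=i['intrinsics']@q[:3];return q[:2]/q[2]
E
python3 - <<'E'
from h import *
print(ray('scene',307,220,76),ray('side',322,209,76))
a=np.load('pics/scene0.npz')['p'][175:270,235:355];b=np.load('pics/side0.npz')['p'][165:260,255:375]
f=lambda x:cv2.resize(x,None,fx=6,fy=6,interpolation=cv2.INTER_CUBIC)
s=np.vstack([f(a)[:,:,::-1][:300*2],f(b)[:,:,::-1]])
cv2.imwrite('pics/c1.png',f(a)[:,:,::-1]);cv2.imwrite('pics/c2.png',f(b)[:,:,::-1])
E
```

```text
[651.06269711  13.26861403  76.        ] [648.24762687   7.39629904  76.        ]
```

View pics/c1.png

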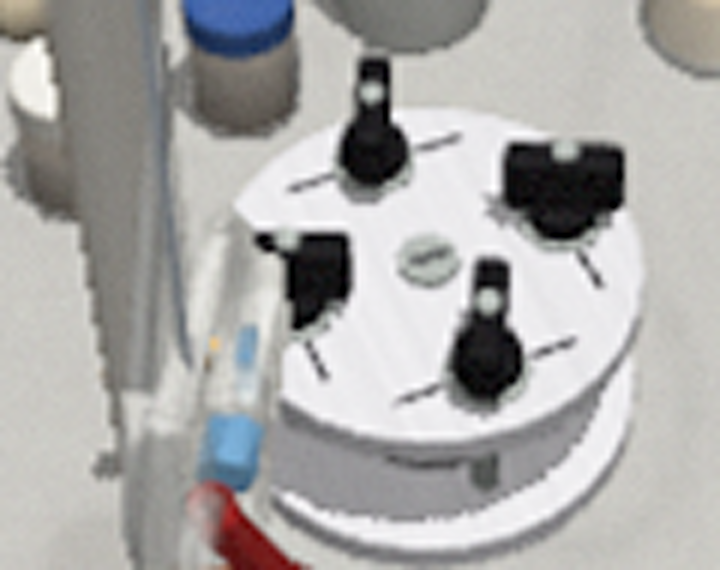

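View pics/c2.png

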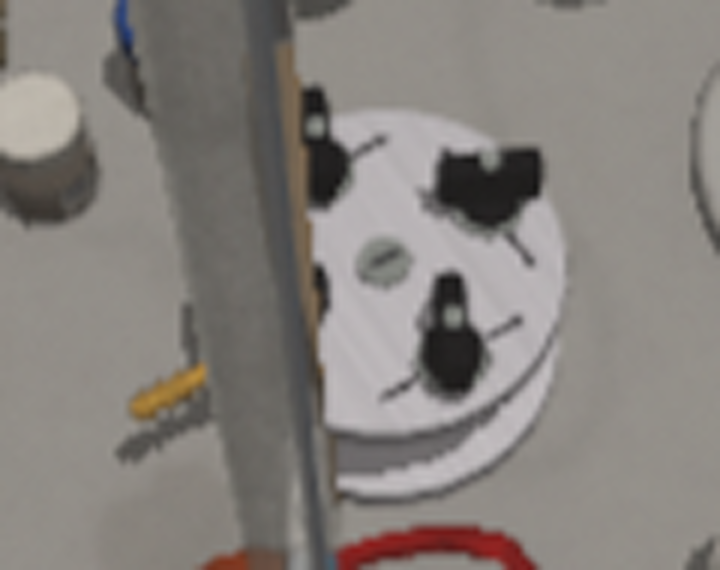

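The brass fitting comes out at the lower left in the side crop, at about (155,395). So the port knob is the left one, partly behind the burette, with its dot at crop (287,238). The across knob is on the right, with its dot at (565,150). Next I'll convert these to world points.

```bash
python3 - <<'E'
from h import *
S=lambda u,v,z:np.round(ray('scene',235+u/6-.4,175+v/6-.4,z),1)
D=lambda u,v,z:np.round(ray('side',255+u/6-.4,165+v/6-.4,z),1)
print('hub',S(430,262,78),D(383,262,78))
dots=dict(port=(287,238),top=(372,92),across=(565,150),bot=(490,300))
P={k:S(*v,112) for k,v in dots.items()};print(P, (P['port']+P['across'])/2,(P['top']+P['bot'])/2)
print('side across,bot,top',D(490,158,112),D(453,315,112),D(316,126,112))
print('brass root,tip', D(205,372,55),D(135,405,55), D(205,372,65),D(135,405,65))
print('across ends',S(507,146,112),S(622,146,112),D(443,152,112),D(540,150,112))
print('port ends',S(258,238,112),S(348,238,112))
print('lines: across',S(602,286,76),'port',S(325,378,76),S(305,345,76),'bot',S(400,402,76),S(575,341,76))
b=np.load('pics/scene0.npz');d=b['d'];p=b['p']
# burette / mixer geometry from depth
i=camera_info('scene');K=i['intrinsics'];T=i['world_from_camera']
v,u=np.mgrid[:400,:640];X=np.stack([(u-K[0,2])/K[0,0]*d,(v-K[1,2])/K[1,1]*d,d,np.ones_like(d)],-1)@T.T
i=camera_info('side');K=i['intrinsics'];T=i['world_from_camera'];ds=np.load('pics/side0.npz')['d']
Y=np.stack([(u-K[0,2])/K[0,0]*ds,(v-K[1,2])/K[1,1]*ds,ds,np.ones_like(d)],-1)@T.T
Q=np.vstack([X[d>0],Y[ds>0]])
m=(Q[:,0]>330)&(Q[:,0]<800)&(abs(Q[:,1])<260)&(Q[:,2]>40);Q=Q[m]
for z0 in range(40,640,60):
    q=Q[(Q[:,2]>=z0)&(Q[:,2]<z0+60)]
    H,_,_=np.histogram2d(q[:,0],q[:,1],bins=[np.arange(320,821,40),np.arange(-260,261,20)])
    print('z',z0)
    for r,x in zip(H,range(320,800,40)): print(x,''.join('#' if c>8 else '.' for c in r))
E
```

```text
hub [654.4  13.   78. ] [654.6  13.3  78. ]
{'port': array([663. ,  62.2, 112. ]), 'top': array([705.4,   5.5, 112. ]), 'across': array([648.5, -36.6, 112. ]), 'bot': array([606.6,  19.3, 112. ])} [655.75  12.8  112.  ] [656.   12.4 112. ]
side across,bot,top [648.3 -37.2 112. ] [605.9  19.4 112. ] [704.4   5.2 112. ]
brass root,tip [672.6  92.1  55. ] [679.4 122.1  55. ] [668.4  94.4  65. ] [675.1 124.1  65. ]
across ends [660.2 -20.9 112. ] [640.1 -54.1 112. ] [662.5 -25.  112. ] [638.2 -54.6 112. ]
port ends [667.9  70.3 112. ] [652.7  45.2 112. ]
lines: across [616.4 -32.3  76. ] port [631.2  67.3  76. ] [646.6  66.2  76. ] bot [610.   51.2  76. ] [601.4 -11.5  76. ]
z 40
320 ................#####.....
360 ...............####.......
400 ...............##########.
440 ...................#....##
480 .........................#
520 ...#............##........
560 ...###.....#####...##.....
600 ....#.....########.##.....
640 ..........##########.....#
680 ..........######......#.##
720 ..###........##.....#####.
760 ....#.......##..##.#####..
z 100
320 ..........................
360 ..
[... 2658 characters left out ...]
............
400 ..........................
440 .....................##...
480 ..........................
520 ..........................
560 ..........................
600 ..........................
640 .........................#
680 ........................##
720 .......................##.
760 ......................##..
z 580
320 ..........................
360 ..........................
400 ..........................
440 .....................###..
480 ..........................
520 ..........................
560 ..........................
600 ..........................
640 .........................#
680 ........................##
720 .......................##.
760 ......................##..
```

Both views put the lid centre at (655,13), with the port knob at (663,62) and the across knob at (648.5,-37). They are 100 mm apart, as they should be. The bars start at about 0.4 rad. Before going in I need the burette and mixer clearance in more detail.

```bash
python3 - <<'E'
from h import *
v,u=np.mgrid[:400,:640]
for n in ('scene','side'):
    d=np.load(f'pics/{n}0.npz')['d'];i=camera_info(n);K=i['intrinsics'];T=i['world_from_camera']
    X=(np.stack([(u-K[0,2])/K[0,0]*d,(v-K[1,2])/K[1,1]*d,d,np.ones_like(d)],-1)@T.T)[d>0]
    m=(X[:,0]>380)&(X[:,0]<640)&(X[:,1]>80)&(X[:,1]<240)&(X[:,2]>60);X=X[m];print(n)
    for z in range(60,800,40):
        q=X[(X[:,2]>=z)&(X[:,2]<z+40)]
        if len(q)>5: print(z,len(q),'x',np.percentile(q[:,0],[2,25,50,75,98]).round(),'y',np.percentile(q[:,1],[2,25,50,75,98]).round())
    Y=(np.stack([(u-K[0,2])/K[0,0]*d,(v-K[1,2])/K[1,1]*d,d,np.ones_like(d)],-1)@T.T)[d>0]
    Y=Y[(Y[:,0]>380)&(Y[:,0]<700)&(Y[:,1]<-70)&(Y[:,1]>-300)]
    for z in range(60,600,60):
        q=Y[(Y[:,2]>=z)&(Y[:,2]<z+60)]
        if len(q)>5: print('mixer',z,'x',np.percentile(q[:,0],[1,99]).round(),'ymax',np.percentile(q[:,1],[50,99]).round())
E
```

```text
scene
60 875 x [385. 415. 418. 428. 627.] y [ 81. 117. 177. 212. 238.]
100 940 x [414. 416. 421. 432. 526.] y [114. 161. 193. 218. 238.]
140 4448 x [421. 443. 465. 491. 542.] y [123. 155. 192. 214. 237.]
180 561 x [465. 470. 475. 497. 548.] y [128. 163. 182. 195. 202.]
220 626 x [470. 474. 524. 546. 569.] y [114. 135. 151. 186. 197.]
260 390 x [465. 471. 472. 522. 546.] y [131. 151. 181. 190. 199.]
300 343 x [465. 468. 471. 472. 477.] y [176. 184. 189. 196. 200.]
340 366 x [469. 471. 472. 473. 477.] y [176. 183. 189. 193. 197.]
380 437 x [469. 470. 471. 473. 478.] y [177. 184. 189. 194. 197.]
420 543 x [468. 469. 470. 473. 478.] y [177. 184. 190. 195. 198.]
460 666 x [468. 469. 470. 472. 477.] y [178. 185. 190. 195. 198.]
500 845 x [467. 468. 469. 472. 477.] y [178. 185. 191. 196. 199.]
540 1087 x [466. 468. 469. 471. 477.] y [179. 186. 191. 196. 199.]
580 1424 x [466. 467. 468. 471. 477.] y [179. 186. 192. 197. 200.]
620 341 x [465. 467. 468. 470. 477.] y [180. 188. 193. 197. 200.]
mixer 60 x [558. 614.] ymax [-172. -154.]
mixer 120 x [503. 614.] ymax [-185. -154.]
mixer 180 x [497.
[... 1078 characters left out ...]
81. 188. 192. 197. 199.]
580 596 x [466. 467. 468. 471. 477.] y [181. 188. 193. 197. 199.]
620 863 x [465. 466. 467. 471. 477.] y [182. 188. 194. 198. 200.]
660 1334 x [464. 466. 467. 471. 477.] y [181. 189. 195. 198. 201.]
700 2148 x [464. 465. 466. 470. 477.] y [182. 189. 195. 199. 201.]
740 2291 x [463. 465. 466. 470. 477.] y [183. 190. 196. 199. 202.]
mixer 60 x [558. 615.] ymax [-171. -155.]
mixer 120 x [503. 614.] ymax [-181. -155.]
mixer 180 x [498. 614.] ymax [-226. -155.]
mixer 240 x [490. 614.] ymax [-201. -155.]
mixer 300 x [476. 623.] ymax [-210. -144.]
mixer 360 x [484. 630.] ymax [-180. -143.]
mixer 420 x [485. 630.] ymax [-194. -145.]
mixer 480 x [493. 596.] ymax [-251. -203.]
```

```bash
python3 - <<'E'
from h import *
v,u=np.mgrid[:400,:640]
for n in ('scene','side'):
    z=np.load(f'pics/{n}0.npz');d=z['d'];p=z['p'];i=camera_info(n);K=i['intrinsics'];T=i['world_from_camera']
    X=np.stack([(u-K[0,2])/K[0,0]*d,(v-K[1,2])/K[1,1]*d,d,np.ones_like(d)],-1)@T.T
    m=(d>0)&(X[...,0]>488)&(X[...,0]<640)&(X[...,1]>75)&(X[...,1]<170)&(X[...,2]>60)
    idx=np.argwhere(m)
    print(n,len(idx),idx.min(0),idx.max(0))
    for a in idx[::max(1,len(idx)//45)]: print(a[::-1],X[a[0],a[1],:3].round().astype(int),p[a[0],a[1]],end=' | ')
    print()
print(proj('side',[470,190,250]),proj('side',[470,190,600]),proj('scene',[470,190,250]),proj('scene',[555,112,230]),proj('side',[555,112,230]))
E
```

```text
scene 1173 [209 267] [290 313]
[271 209] [548 136 285] [197 196 190] | [272 213] [534 141 293] [173 174 168] | [271 216] [529 146 295] [221 221 215] | [272 218] [524 147 296] [181 180 176] | [269 220] [522 152 297] [225 224 221] | [280 221] [569 113 221] [211 212 205] | [276 223] [546 131 253] [180 182 177] | [273 225] [549 135 247] [169 168 164] | [269 227] [511 158 297] [216 217 209] | [280 228] [553 122 226] [207 206 200] | [276 230] [546 132 235] [133 162 182] | [274 232] [549 135 229] [169 182 192] | [273 234] [550 136 224] [197 200 197] | [275 236] [544 136 225] [161 177 187] | [274 238] [541 139 226] [196 201 203] | [284 239] [635  76  74] [235 235 237] | [276 241] [533 139 227] [224 226 224] | [284 242] [626  81  77] [200 199 203] | [273 244] [533 145 224] [141 172 195] | [284 245] [627  81  66] [106 107 107] | [275 247] [527 145 222] [119 170 210] | [277 249] [525 143 218] [ 93 133 166] | [274 252] [519 151 224] [100 143 176] | [273 255] [521 152 214] [ 79 107 130] | [277 258] [551 133 155] [178 176 172] | [273 262] [507 159 218] [141  31  35] | [279 265] [516 146 189] [121 
[... 2173 characters left out ...]
 278] [497 132 156] [102  83  58] | [332 278] [489 118 148] [114  97  74] | [320 279] [500 140 159] [94 76 53] | [328 279] [491 127 154] [98 81 58] | [318 280] [501 144 161] [64 48 32] | [326 280] [492 131 155] [102  83  60] | [317 281] [500 147 160] [58 42 28] | [325 281] [490 135 159] [99 80 57] | [318 282] [497 147 162] [59 43 28] | [313 283] [502 156 161] [66 50 37] | [321 283] [492 144 161] [59 43 29] | [317 284] [495 151 162] [58 42 28] | [314 285] [489 163 200] [78 56 33] | [322 285] [488 145 160] [59 43 29] | [318 288] [488 155 162] [70 51 31] | 
[308.33937663 294.8087008 ] [293.9899615  184.28736606] [264.6187049  278.20593474] [284.76039309 223.14067749] [311.82352496 236.10594518]
```

```bash
python3 - <<'E'
from h import *
v,u=np.mgrid[:400,:640];A=[]
for n in ('scene','side'):
    d=np.load(f'pics/{n}0.npz')['d'];i=camera_info(n);K=i['intrinsics'];T=i['world_from_camera']
    A.append((np.stack([(u-K[0,2])/K[0,0]*d,(v-K[1,2])/K[1,1]*d,d,np.ones_like(d)],-1)@T.T)[d>0])
A=np.vstack(A);A=A[(A[:,2]>130)]
H,_,_=np.histogram2d(A[:,0],A[:,1],bins=[np.arange(0,561,40),np.arange(-700,261,40)])
for r,x in zip(H,range(0,560,40)): print('%4d'%x,''.join('#' if c>8 else '.' for c in r))
E
```

```text
0 ........................
  40 ........................
  80 ........................
 120 ..................##....
 160 ..................###...
 200 ................#####...
 240 ...............###......
 280 .......................#
 320 .......................#
 360 ........................
 400 ....................####
 440 ..........##........####
 480 .........####.......####
 520 .........#####......####
```

```bash
python3 - <<'E'
from h import *
v,u=np.mgrid[:400,:640]
for n in ('scene','side'):
    z=np.load(f'pics/{n}0.npz');d=z['d'];i=camera_info(n);K=i['intrinsics'];T=i['world_from_camera']
    X=np.stack([(u-K[0,2])/K[0,0]*d,(v-K[1,2])/K[1,1]*d,d,np.ones_like(d)],-1)@T.T
    m=(d>0)&(X[...,2]>130)&(X[...,0]<300)&(X[...,0]>80)&(X[...,1]<160)&(X[...,1]>-600)
    q=X[m];print(n,len(q))
    if len(q):
        idx=np.argwhere(m);print(idx.min(0),idx.max(0),np.percentile(q[:,:3],[0,5,50,95,100],axis=0).round())
    for px in ((560,300),(600,200),(450,390)): print(px,d[px[1],px[0]],X[px[1],px[0]].round())
E
```

```text
scene 23967
[144 451] [399 639] [[127. -71. 209.]
 [147.  23. 356.]
 [194.  50. 458.]
 [228.  83. 548.]
 [256. 102. 578.]]
(560, 300) 337.98355 [206.  53. 466.   1.]
(600, 200) 339.5392 [239.  -5. 517.   1.]
(450, 390) 742.33685 [258. -33.   1.   1.]
side 22588
[195 451] [399 639] [[130. -97. 165.]
 [165. -52. 262.]
 [219.  39. 455.]
 [250.  90. 547.]
 [260. 118. 570.]]
(560, 300) 419.91397 [235.   8. 448.   1.]
(600, 200) 1944.6693 [ 1.070e+02 -1.434e+03 -8.270e+02  1.000e+00]
(450, 390) 775.72986 [182.  57.  -0.   1.]
```

The olive shape is the robot's own upper arm, because it stands at a constant sideways offset from the arm plane. The clear way in is to swing round at short reach and then go forward along y≈0.

```bash
python3 -m handwheel '.3 .9 .2 .6 0;.35 1 .2 .6 0;.35 1 .2 .6 0;.35 1 .2 .6 0;.35 1 0 .6 0;.35 1 0 .6 0;.35 1 0 .6 0;.35 1 0 .6 0;.35 1 0 .6 0;.35 1 0 .6 0;.35 1 0 .6 0;.35 1 0 .6 0'; python3 -m handwheel '.3 .9 0 .3 0;.3 .6 0 .3 0;.8 0 0 .2 0;.8 0 0 0 0;.8 0 0 0 0;0 0 0 0 0'
python3 - <<'E'
from h import *
print(read_state()['joints'])
p,d=camera('scene');q,_=camera('wrist')
cv2.imwrite('pics/m.png',np.vstack([cv2.resize(p,(480,300)),cv2.resize(q,(480,300))])[:,:,::-1])
E
```

```text
clock: 1.1
eef_pos: [339.2, -52.3, 236.8]
eef_rot: [3.141, -0.0, 0.957]
wrist_force: [1.6, -0.3, -0.2]
finger_gap: 93.8
finger_force: 0.0
clock: 1.6
eef_pos: [462.4, 5.9, 235.1]
eef_rot: [-3.14, 0.001, 1.025]
wrist_force: [-0.3, -0.0, 0.3]
finger_gap: 93.8
finger_force: 0.0
[-6.65575704e-02  8.00768126e-02  1.71238778e+00 -8.58810958e-06
  1.35116571e+00  4.78765471e-01]
```

View pics/m.png

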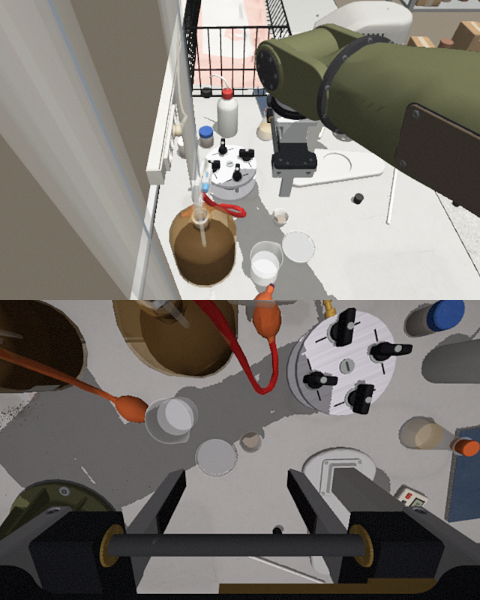

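The arm is between the burette and the mixer. In the wrist view (lower half) the brass fitting is at about (330,307), with the port knob beside it at (343,327). That matches the earlier fixes. I'll measure the bars again from this wrist view at full resolution.

```bash
cat > w.py <<'E'
from h import *
import sys
i=camera_info('wrist');s=read_state();p,d=camera('wrist')
for k,c in (('port',(663,62.3)),('across',(648.5,-37))):
    u,v=proj('wrist',[*c,112]);print(k,'pix',u.round(),v.round())
    m=((p.max(2)<60)*255).astype(np.uint8)
    w=np.zeros_like(m);cv2.circle(w,(int(u),int(v)),40,255,-1);m&=w
    n,l,st,ce=cv2.connectedComponentsWithStats(m)
    print(st[1:][st[1:,4]>60].tolist(),ce[1:][st[1:,4]>60].round(1).tolist())
T=i['world_from_camera'];K=i['intrinsics'];np.savez('pics/w.npz',p=p,d=d,T=T,K=K)
c=np.array([proj('wrist',[655,13,100])]).round().astype(int)[0];print('c',c)
y0,x0=max(c[1]-90,0),max(c[0]-110,0);np.save('pics/w0.npy',[x0,y0])
cv2.imwrite(sys.argv[1],cv2.resize(p[y0:y0+180,x0:x0+220],None,fx=3.3,fy=3.3,interpolation=cv2.INTER_CUBIC)[:,:,::-1]);print(x0,y0)
E
python3 w.py pics/w1.png
```

```text
port pix 467.0 32.0
[[441, 10, 34, 52, 1088]] [[458.3, 36.6]]
across pix 491.0 131.0
[[464, 112, 37, 40, 928]] [[481.5, 130.4]]
c [472  85]
362 0
```

View pics/w1.png

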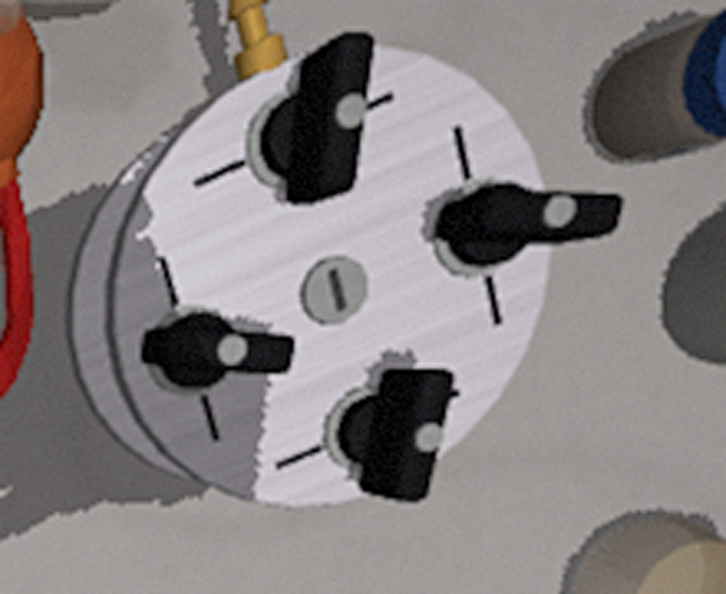

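The wrist crop shows the fitting at (260,45) beside the port knob, whose dot is at (350,111). The across knob's dot is at (428,438). The top bar edges, (372,40)–(355,190) and (452,373)–(428,497), give the bar directions.

```bash
python3 - <<'E'
from h import *
W=np.load('pics/w.npz');i=dict(intrinsics=W['K'],world_from_camera=W['T'])
R=lambda u,v,z:ray('',362+u/3.3-.35,v/3.3-.35,z,i)[:2]
p,a=R(350,111,112),R(428,438,112);h=R(335,290,78)
print('port',p,'across',a,'mid',(p+a)/2,'hub',h,'dist',np.linalg.norm(p-a))
az=lambda a,b:np.degrees(np.arctan2(*(a-b)[::-1]))
print('radial az',az(p,a))
print('port bar',az(R(372,40,112),R(355,190,112)),np.linalg.norm(R(372,40,112)-R(355,190,112)))
print('across bar',az(R(452,373,112),R(428,497,112)),np.linalg.norm(R(452,373,112)-R(428,497,112)))
print('across line',az(R(277,466,76),R(457,393,76)),'port line',az(R(197,184,76),R(392,97,76)))
E
```

```text
port [663.26712259  61.39812279] across [648.9393393  -37.95553024] mid [656.10323094  11.72129627] hub [656.23987718  11.79995071] dist 100.38144123837283
radial az 81.79395329517217
port bar 60.74392385263296 38.644122080336714
across bar 58.07084905213848 38.47623306703887
across line 171.73336116117628 port line 171.74117418105146
```

The wrist view agrees to within 1 mm: port knob at (663,62) with its bar at 60°, across knob at (649,-37.5) with its bar at 58°, and final bar azimuth -8.2°. Now to hover over the port knob with the fingers part closed.

```bash
python3 -m handwheel '.8 0 0 0.25 .57;.8 .2 0 0 .57;.8 .3 0 0 .57;.8 .3 0 0 .57;.8 .3 0 0 .57;.6 .2 -.3 0 .57;.4 .1 -.5 0 .57;0 0 -.6 0 .57;0 0 0 0 .57;0 0 0 0 .57' 20
```

```text
clock: 2.58
eef_pos: [658.3, 61.4, 180.7]
eef_rot: [-3.14, 0.001, 1.047]
wrist_force: [0.5, 0.1, 0.5]
finger_gap: 40.7
finger_force: 0.0
```

```bash
python3 -m handwheel '.12 .02 -.4 0 .57;0 0 -.6 0 .57;0 0 -.6 0 .57;0 0 -.4 0 .57;0 0 -.2 0 .57;0 0 0 0 .57;0 0 0 0 1;0 0 0 0 1;0 0 0 0 1;0 0 0 0 1;0 0 0 0 1' 20
```

```text
clock: 3.5
eef_pos: [663.9, 62.8, 93.4]
eef_rot: [-3.141, -0.0, 1.047]
wrist_force: [-7.0, 3.0, 11.8]
finger_gap: 12.0
finger_force: 20.0
```

The gap reads 12.0 mm, so the bar is gripped. Now turn clockwise.

```bash
python3 -m handwheel '0 0 0 -.5 1;0 0 0 -1 1;0 0 0 -1 1;0 0 0 -1 1;0 0 0 -1 1;0 0 0 -1 1;0 0 0 -1 1;0 0 0 -1 1;0 0 0 0 1' 20; python3 -m handwheel '0 0 0 -1 1;0 0 0 -1 1;0 0 0 -1 1;0 0 0 -1 1;0 0 0 -1 1;0 0 0 -.6 1;0 0 0 -.5 1;0 0 0 0 1;0 0 0 0 1;0 0 0 0 1'
```

```text
clock: 4.25
eef_pos: [664.1, 62.5, 93.4]
eef_rot: [3.141, -0.0, 0.388]
wrist_force: [-3.6, -0.3, 5.3]
finger_gap: 11.3
finger_force: 20.0
clock: 5.08
eef_pos: [664.2, 62.2, 93.5]
eef_rot: [3.141, -0.001, -0.137]
wrist_force: [-3.2, -2.0, 5.8]
finger_gap: 11.6
finger_force: 20.0
```

The yaw is -7.9°, on target. Release, lift and look.

```bash
python3 -m handwheel '0 0 0 0 .57;0 0 0 0 .57;0 0 0 0 .57;0 0 0 0 .57;0 0 .4 0 .57;0 0 .7 0 .57;0 0 .7 0 .57;0 0 .6 0 .57;-.5 -.2 .4 0 .57;-.8 -.4 .2 0 .57;-.8 -.5 0 0 .57;-.8 -.5 0 0 .57'; python3 -m handwheel '-.7 -.3 0 1 .57;-.6 0 0 1 .57;0 0 0 1 .57;0 0 0 1 .57; 0 0 0 1 .57;0 0 0 1 .57;0 0 0 1 .57;0 0 0 1 .57;0 0 0 1 .57;0 0 0 1 .57;0 0 0 1 .57;0 0 0 1 .57' ; python3 w.py pics/w2.png
```

```text
clock: 6.08
eef_pos: [546.6, -1.9, 212.8]
eef_rot: [-3.142, -0.001, -0.139]
wrist_force: [0.4, -0.0, 0.4]
finger_gap: 40.7
finger_force: 0.0
clock: 7.08
eef_pos: [496.1, -13.5, 212.7]
eef_rot: [3.141, -0.0, 0.912]
wrist_force: [0.3, -0.7, -0.9]
finger_gap: 40.6
finger_force: 0.0
port pix 414.0 16.0
[[382, 0, 54, 41, 936]] [[408.4, 22.4]]
across pix 456.0 121.0
[[430, 98, 39, 44, 976]] [[447.4, 119.0]]
c [430  73]
320 0
```

View pics/w2.png

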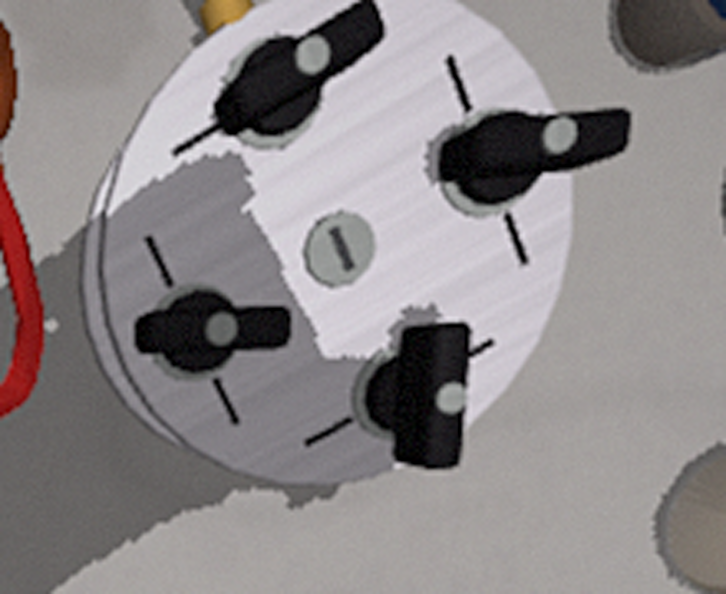

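The port bar now lies along its line, with its dot at (313,55) and the line end at (178,152). The two side knobs look unchanged. Now to hover over the across knob.

```bash
python3 -m handwheel '.7 -.1 0 .6 .57;.8 -.15 0 .55 .57;.8 -.15 0 0 .57;.8 -.1 -.1 0 .57;.5 -.09 -.3 0 .57;.22 0 -.4 0 .57;0 0 0 0 .57;0 0 0 0 .57' 20
```

```text
clock: 7.8
eef_pos: [648.3, -37.0, 179.7]
eef_rot: [-3.14, 0.001, 1.006]
wrist_force: [-1.5, 0.4, 0.7]
finger_gap: 40.5
finger_force: 0.0
```

```bash
python3 -m handwheel '0 0 -.4 0 .57;0 0 -.6 0 .57;0 0 -.6 0 .57;0 0 -.4 0 .57;0 0 -.15 0 .57;0 0 0 0 .57;0 0 0 0 1;0 0 0 0 1;0 0 0 0 1;0 0 0 0 1;0 0 0 0 1' 20
```

```text
clock: 8.72
eef_pos: [649.0, -37.1, 95.4]
eef_rot: [3.141, -0.0, 1.007]
wrist_force: [-1.2, 1.5, 8.0]
finger_gap: 12.0
finger_force: 19.9
```

```bash
python3 -m handwheel '0 0 0 -.5 1;0 0 0 -1 1;0 0 0 -1 1;0 0 0 -1 1;0 0 0 -1 1;0 0 0 -1 1;0 0 0 -1 1;0 0 0 -1 1;0 0 0 0 1' 20; python3 -m handwheel '0 0 0 -1 1;0 0 0 -1 1;0 0 0 -1 1;0 0 0 -1 1;0 0 0 -1 1;0 0 0 -.6 1;0 0 0 0 1;0 0 0 0 1;0 0 0 0 1'
```

```text
clock: 9.47
eef_pos: [648.9, -36.9, 95.4]
eef_rot: [-3.141, -0.0, 0.348]
wrist_force: [-3.4, 1.6, 5.6]
finger_gap: 11.7
finger_force: 19.9
clock: 10.22
eef_pos: [648.9, -36.7, 95.4]
eef_rot: [-3.141, -0.0, -0.134]
wrist_force: [-3.3, 2.9, 5.9]
finger_gap: 12.1
finger_force: 19.9
```

```bash
python3 -m handwheel '0 0 0 0 .57;0 0 0 0 .57;0 0 0 0 .57;0 0 0 0 .57;0 0 .4 0 .57;0 0 .7 0 .57;0 0 .7 0 .57;0 0 .6 0 .57;-.5 .2 .4 0 .57;-.8 .2 .2 0 .57;-.8 .2 0 0 .57;-.8 .2 0 0 .57'; python3 -m handwheel '-.7 0 0 1 .57;-.6 0 0 1 .57;0 0 0 1 .57;0 0 0 1 .57; 0 0 0 1 .57;0 0 0 1 .57;0 0 0 1 .57;0 0 0 1 .57;0 0 0 1 .57;0 0 0 1 .57;0 0 0 1 .57;0 0 0 0 .57' ; python3 w.py pics/w3.png
```

```text
clock: 11.22
eef_pos: [531.5, -4.9, 214.8]
eef_rot: [-3.142, -0.001, -0.136]
wrist_force: [0.3, 0.5, -0.1]
finger_gap: 40.1
finger_force: 0.0
clock: 12.22
eef_pos: [480.8, -5.2, 214.7]
eef_rot: [3.141, -0.0, 0.829]
wrist_force: [-0.2, 0.7, -0.5]
finger_gap: 40.5
finger_force: 0.0
port pix 416.0 2.0
[[388, 0, 47, 30, 734]] [[406.8, 14.6]]
across pix 467.0 102.0
[[430, 86, 58, 34, 882]] [[459.0, 102.4]]
c [436  57]
326 0
```

View pics/w3.png

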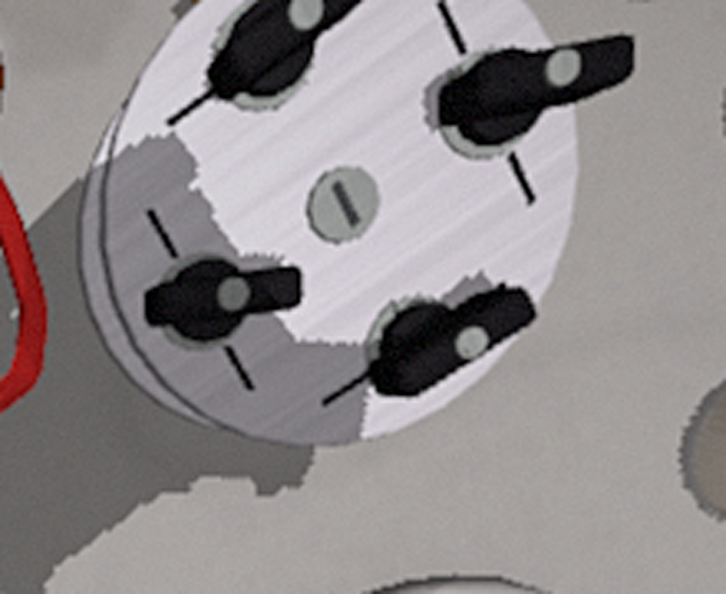

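Both bars lie along their lines, port at (265,50) and across at (450,340). The side knobs are unmoved and the arm is clear of everything.

```bash
python3 -c "
from cell import sign_off
print(sign_off())"
```

```text
the job is handed in; nothing more can be done
None
```

I turned the knob beside the hose fitting onto its engraved line, then the one straight across; in the last picture both bars lie along their lines and the other two knobs look unmoved, and the job was handed in at about 12 s (no verdict shown).

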